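Swap the battery pack in the bench charger

ROBOT

A 7-joint arm with a two-finger parallel gripper is mounted at the origin on the work surface. World frame = base frame: x ahead of the robot, y to its left, z up, the work surface at z = 0. Lengths are in m, angles in rad, forces in N, time in s.
With the tool pointing down it reaches from about 0.425 to 0.925 m from the base axis. Payload 6.8 kg.
Tool frame: the origin (TCP) lies midway between the tips of the shut fingers; the grasp point (between the pads) lies 19 mm behind it; z points along the fingers, y is the line along which they close (so a half turn about z gives the same grasp; the last joint's range is limited). The gripper opens to 88 mm and grips with 3 to 60 N. Pads are 20 mm wide; open, the fingers measure 115 mm over their backs; the gripper's body (75 mm by 178 mm) begins 61 mm behind the grasp point.
Start: joints at [1.092, 0.477, 0.022, 1.555, -0.011, 1.109, -0.083], TCP at [0.245, -0.629, 0.199] pointing down, gripper open.
Joint ranges: [-2.96, 2.96], [-0.34, 2.1], [-1.41, 1.46], [0.24, 2.44], [-1.37, 4.51], [0.17, 1.92], [-2.96, 2.96]. Speed limits (rad/s): [2.39, 2.39, 3.14, 3.14, 3.14, 3.14, 3.14].

INTERFACE

Orientations are given as a unit quaternion [x, y, z, w].
In Python, from rig import manip, eyes gives the robot as it stands. The module is installed in compiled form; this text tells all that it offers.
- The arm moves only by the tool drive_tool, never from a script. Its argument "steps" is a list that holds one entry, the list of rows, each a list of 6 numbers: the shift along the tool's x, y, z in mm, then the turn, a rotation vector about the tool's x, y, z in rad. A call has 1 to 12 rows; each row shifts and turns the commanded pose from where the row before left it, along the tool's axes as they then stand; what a row does not reach is not made up. A row lasts 1/8 s, in which the tool goes at most 62.5 mm and 10.7 degrees, less where a joint would pass 70% of its speed; a pose out of reach is approached as far as the arm can. A call with a gripper value outside its range is refused whole. "fingers" is the finger opening in mm, from 0 to 87.8, set as the call begins (left out, the last holds). The fingers move at their own pace and stop on an object; "squeeze" is the grip in N (left out, the last holds). Time passes only in rows, so rows that do not move let the fingers close. It gives the time, the measured TCP pose, the force, the opening and the grip force at its end, in the units of the state.
- manip.state(): the state, without advancing time (a new reading comes with each control period).
- eyes.snapshot(name): name is "scene" or "top"; returns a dict with "pixels" (480x640x3 uint8, blue, green, red), "fx", "fy", "cx", "cy" (pixels), "k1" (the pictures are not rectified: a ray, as slopes to the right and down, at radius r is drawn at 1 + k1 r^2 times it, then the intrinsics apply), "R" (3x3) and "t" (3): a world point X has camera coordinates R X + t. Camera axes: x right, y down, z forward; pixel columns grow to the right and rows downward; lengths in m; the calibration is good to about 2 mm. A picture is of the moment at which its call begins. There is no depth.
- manip.close_job(): hands the job in; it is judged then, once.
The state is a dict: "clock": time; "joint_positions": joint angles; "joint_vel": joint speeds; "tau": joint torques, N m; "tcp_pos": TCP position; "tool_rot": TCP orientation; "wrist_force": force on the tool from outside, world axes, zero at the start; "ft_torque": the same for the moment, N m; "finger_gap": finger opening in m; "grip_force": force on a finger pad.
Only numpy, scipy, OpenCV 4.12 (cv2) and the standard library are available. Lean on these libraries where they do the work, as an engineer would, in place of code of your own. Each camera call takes 0.05 s, during which the arm holds its last target. There are 200 camera calls.

TASK

Swap the battery packs in the bench charger: push down the pack in its slot so that the catch lets it spring up, lift it out and stand it upright in the empty tray; then put the other pack, standing on the table, into the slot and push it down until the catch holds it there by itself. The catch only wants a gentle push, so never force the charger, don't knock a pack over, and leave everything else on the table where it is.

Things in the scene. Friction and masses are not known exactly. Their poses are not given: they have to be found in the camera images.
- dock: Battery charger, a grey plastic block, fixed, 100 mm high, one upright rectangular slot open at the top. Origin: on the table, straight below the slot's centre; z up. The block ends 14 mm beyond the slot on three sides; at +x it goes on to x = +86 mm at the same height, on a 4 mm thick foot 18 mm wider. More than 25 N on its walls spoils it: grip a pack still in it lightly.
- slot_mouth (a point): Centre of the slot's mouth, 100 mm above the table, axes as the charger's. The slot is 61 mm along x and 41 mm along y (1.5 mm free on each side of a pack), with a 5 mm bevel inside the mouth. A pack on the raised lift stands 28 to 32 mm proud of the mouth, a caught one 0 to 8 mm, differing from unit to unit.
- lift: The slot's floor, a spring lift on a push-push catch; origin: its top's centre. 48 to 52 mm above the table when up, 24 to 28 mm lower when caught. To catch it, and again to free it, push the pack to the solid stop, 9 to 14 mm past the caught depth (by unit), then let go; 3 mm short does nothing. Spring 5.2 N (up) to 7.4 N (stop); over 20 N spoils it. A freed pack rises within 1 s.
- pack_bay: Battery pack, an upright black block with thin grey bands, 58 (x) x 38 (y) x 80 (z) mm, 0.2 to 0.33 kg, at the start in the charger's slot, held down by the catch, its axes along the charger's. Origin: centre of its underside, z up. The flat top is pushed; when it stands proud it can be gripped across the 38 mm.
- pack_table: The other battery pack, the same in every way, at the start standing upright on the table beside the charger. Origin: centre of its underside.
- tray: Empty shallow square plywood tray fixed to the table, 150 x 150 mm outside, walls 6 mm thick and 18 mm high, floor about 6 mm above the table. Origin: centre of its underside.
- plate: Bystander: white ceramic plate, 144 mm across. Leave alone.
- figurine: Bystander: small terracotta figurine, 80 mm tall, foot 48 mm across. Leave alone.
- glue: Bystander: white glue bottle, 140 mm tall, 52 mm across. Leave alone.
- tape: Bystander: roll of tape lying flat, 64 mm across, 22 mm tall. Leave alone.
- sander: Bystander: cork sanding block, 60 x 35 x 28 mm. Leave alone.
- jar: Bystander: glass jar with a steel lid, 75 mm tall, 60 mm across. Leave alone.
- mug: Bystander: white mug, 85 mm tall, 76 mm across. Leave alone.
Mind the look-alikes: they are no part of the job. What is shaped like the pack_bay but green or yellow is not meant. Leave any pink look-alike of the pack_table alone.

How it is judged:
On the way, in this order (a step that is already met when the one before it is completed fails the run):
1. the catch is released: the old pack stands proud in the slot on the raised lift, not held (x of pack_bay in the frame of dock between -0.005 and 0.005 m and y of pack_bay in the frame of dock between -0.005 and 0.005 m and angle between pack_bay's own z axis and vertical below 0.08 rad and z of pack_bay in the frame of dock between 0.044 and 0.06 m and linear speed of pack_bay below 0.03 m/s and contact force between pack_bay and the fingers below 0.5 N), for 0.1 s.
2. the old pack stands upright in the tray (x of pack_bay in the frame of tray between -0.045 and 0.045 m and y of pack_bay in the frame of tray between -0.045 and 0.045 m and z of pack_bay in the frame of tray below 0.013 m and angle between pack_bay's own z axis and vertical below 0.1 rad and linear speed of pack_bay below 0.02 m/s and contact force between pack_bay and the fingers below 0.5 N), for 0.2 s.
At the end, for the whole second after the job is handed in: The other pack is upright in the charger's slot, within 5 mm of its centre, held down by the catch (top 3 mm below to 12 mm above the rim); the old pack stands upright on the tray's floor, its centre within 45 mm of the tray's centre along both tray sides. Both are at rest (x of pack_table in the frame of dock between -0.005 and 0.005 m and y of pack_table in the frame of dock between -0.005 and 0.005 m and angle between pack_table's own z axis and vertical below 0.08 rad and z of pack_table in the frame of dock between 0.017 and 0.032 m and linear speed of each of pack_table, pack_bay below 0.02 m/s and x of pack_bay in the frame of tray between -0.045 and 0.045 m and y of pack_bay in the frame of tray between -0.045 and 0.045 m and z of pack_bay in the frame of tray below 0.013 m and angle between pack_bay's own z axis and vertical below 0.1 rad); the robot touches nothing.
It fails at once if the lift is pushed down with more than 20 N (the pack's own weight included) (contact force between lift and pack_bay above 20 N or contact force between lift and pack_table above 20 N or contact force between lift and the arm above 20 N or contact force between lift and the fingers above 20 N).
It fails at once if the charger's housing is pushed or squeezed with more than 25 N (contact force between dock and pack_bay above 25 N or contact force between dock and pack_table above 25 N or contact force between dock and the arm above 25 N or contact force between dock and the fingers above 25 N).
It fails at once if a pack is tipped over (more than 40 degrees) (angle between any of pack_bay, pack_table's own z axis and vertical above 0.7 rad).
It fails at once if a bystander is moved by more than 30 mm (distance of any of plate, figurine, glue, tape, sander, jar, mug from where it was at the start of the episode above 0.03 m).
It also fails if it takes over 72 s, if anything falls off the work surface, if the arm or the gripper's body presses on something with over 40 N, if the wrist force passes 120 N, or if a joint passes its speed limit or range.

## Working session

There is one attempt and no reset: what is moved stays moved. The work goes in short steps, Python scripts to look and compute and a tool call to move; the robot and the scene stay as the last step left them, time stands still between calls to the robot, and variables do not carry over. Pictures are saved under pics/ and viewed, at most 13 in all, crops included, and the job is handed in when it is done.

Besides the shell and the picture viewer there is one more tool, called after ">>>" by a JSON object that holds its "api" and its "payload", one argument or row to a line. drive_tool: Moves the arm, as the interface text tells. Its arguments: {"type":"object","properties":{"steps":{"type":"array","items":{"type":"array","items":{"type":"array","items":{"type":"number"}}}},"fingers":{"type":"number"},"squeeze":{"type":"number"}},"required":["steps"]}

```bash
mkdir -p pics; cat > h.py <<'E'
import numpy as np, cv2
from rig import manip, eyes
def snap(n,f=None):
    s=eyes.snapshot(n)
    if f: cv2.imwrite('pics/'+f,s['pixels'])
    np.savez('last_%s.npz'%n,**s)
    return s
def ray(s,uv):
    K=np.array([[s['fx'],0,s['cx']],[0,s['fy'],s['cy']],[0,0,1.]])
    p=cv2.undistortPoints(np.array(uv,float).reshape(-1,1,2),K,np.array([s['k1'],0,0,0.]))[:,0]
    d=np.c_[p,np.ones(len(p))]@s['R']; C=-s['R'].T@s['t']
    return C,d
def onz(s,uv,z):
    C,d=ray(s,uv); return C+d*((z-C[2])/d[:,2])[:,None]
def proj(s,X):
    K=np.array([[s['fx'],0,s['cx']],[0,s['fy'],s['cy']],[0,0,1.]])
    return cv2.projectPoints(np.array(X,float).reshape(-1,1,3),cv2.Rodrigues(np.array(s['R']))[0],np.array(s['t'],float),K,np.array([s['k1'],0,0,0.]))[0][:,0]
E
python3 - <<'E'
from h import *
for n in('scene','top'):
    s=snap(n,n+'0.png'); print(n,{k:s[k] for k in('fx','cx','cy','k1')}, -s['R'].T@s['t'], s['R'][2])
print(manip.state())
E
```

```text
scene {'fx': 466.9949355894834, 'cx': 323.217481154277, 'cy': 242.2812686616582, 'k1': -0.12572232425690139} [1.19527824 0.55380993 0.61689281] [-0.62842268 -0.56513281 -0.53451833]
top {'fx': 501.1606339672624, 'cx': 320.4087402407353, 'cy': 244.3971247925875, 'k1': 0.012717820705510186} [ 0.3514174  -0.00247543  1.10126883] [ 0.23199337 -0.00356677 -0.97271083]
{'clock': 0.1, 'joint_positions': array([ 1.09190972,  0.47771622,  0.02234148,  1.55629339, -0.01151169,
        1.10932735, -0.0831285 ]), 'joint_vel': array([ 0.00079829, -0.0004494 , -0.00018793, -0.00532995, -0.00172549,
       -0.00084084, -0.00054303]), 'tau': array([ 5.23395021e-03, -5.84086883e+01,  1.54036235e+00, -2.73311967e+01,
       -5.42002777e-02,  1.31010762e-02,  4.24622215e-05]), 'tcp_pos': array([ 0.24437288, -0.6286048 ,  0.19780477]), 'tool_rot': array([ 9.82864615e-01,  1.84327140e-01, -2.00709595e-04, -7.82843461e-04]), 'wrist_force': array([0.85567581, 0.81918056, 0.57437883]), 'ft_torque': array([ 0.01548194, -0.00719011, -0.0520346 ]), 'grip_force': 0.0, 'finger_gap': 0.08805561402331173}
```

View pics/scene0.png

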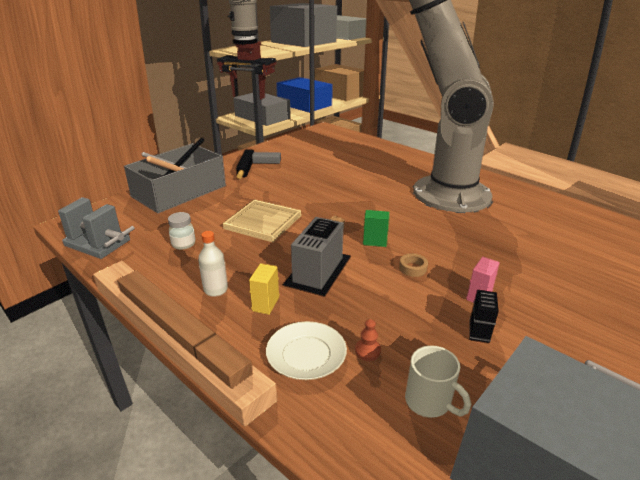

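View pics/top0.png

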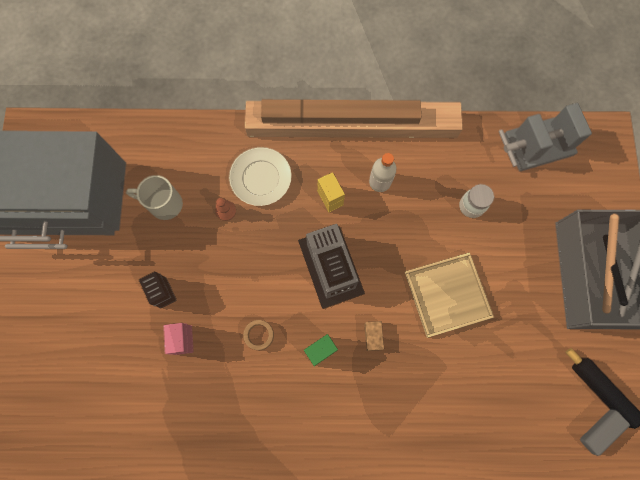

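Scene: charger at scene (317,258) / top (331,265), its bay pack at top (335,268). Candidates for the other pack: black (top 157,290), pink (175,338), green (320,350) and yellow (331,192). The black one matches. Tray is at top (449,294). Now a close crop to check and measure corners.

```bash
python3 - <<'E'
from h import *
a=cv2.imread('pics/top0.png')
f=lambda x,y,w,h,k:cv2.resize(a[y:y+h,x:x+w],None,fx=k,fy=k,interpolation=cv2.INTER_CUBIC)
d=f(290,215,80,100,6); p=f(130,262,50,50,6); t=f(395,245,110,100,3)[:, :300]
c=np.zeros((600,780,3),np.uint8); c[:600,:480]=d; c[:300,480:780]=p; c[300:600,480:780]=t
cv2.imwrite('pics/crop1.png',c)
E
```

```text
(no output)
```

View pics/crop1.png

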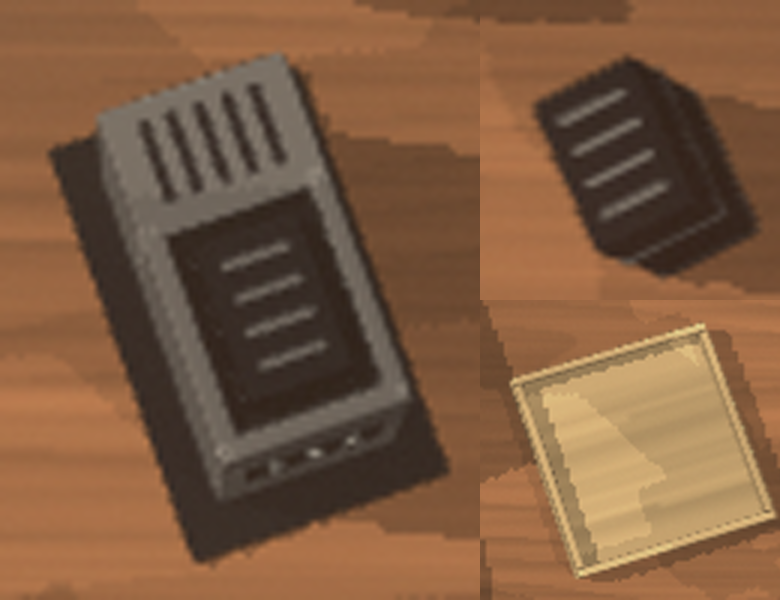

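```bash
cat > m.py <<'E'
from h import *
from scipy.optimize import least_squares
s=dict(np.load('last_top.npz'))
def px(pts,ox,oy,x0,y0,k): return [((X-ox+.5)/k-.5+x0,(Y-oy+.5)/k-.5+y0) for X,Y in pts]
def rep(n,P):
    e=np.linalg.norm(np.roll(P,-1,0)-P,axis=1)[:,]*1000; print(n,P.mean(0).round(4),'edges',e.round(1),[round(float(np.degrees(np.arctan2(*(np.roll(P,-1,0)-P)[i][1::-1]))),1) for i in range(4)])
D=lambda p:px(p,0,0,290,215,6)
rep('slotdark',onz(s,D([(168,237),(312,188),(380,382),(238,432)]),.1))
for z in(.1,.108): rep('baystripes',onz(s,D([(222,268),(288,245),(326,345),(262,368)]),z))
rep('foot',onz(s,D([(50,152),(270,80),(448,470),(200,562)]),.004))
rep('docktop',onz(s,D([(100,115),(290,55),(410,395),(218,455)]),.1))
T=lambda p:px(p,480,0,130,262,6)
rep('packtop',onz(s,T([(537,105),(628,57),(693,205),(597,252)]),.08))
rep('packstr',onz(s,T([(558,122),(626,93),(667,187),(604,218)]),.08))
rep('tray',onz(s,px([(512,382),(704,325),(776,515),(578,577)],480,300,395,245,3),.018))
E
python3 m.py
```

```text
slotdark [ 0.5451 -0.0366  0.1   ] edges [52.2 70.7 50.9 71. ] [-70.5, -161.4, 109.8, 19.6]
baystripes [ 0.546  -0.0367  0.1   ] edges [23.9 36.8 23.1 36.9] [-70.2, -159.8, 110.2, 21.5]
baystripes [ 0.5444 -0.0364  0.108 ] edges [23.7 36.5 22.9 36.6] [-70.2, -159.8, 110.2, 21.5]
foot [ 0.5621 -0.0276  0.004 ] edges [ 87.5 161.5  97.  163.7] [-71.0, -156.3, 110.6, 20.3]
docktop [ 0.5645 -0.0297  0.1   ] edges [ 69.  125.2  67.8 124.3] [-71.6, -161.4, 107.7, 19.1]
packtop [0.5029 0.3384 0.08  ] edges [34.1 57.3 35.1 55.9] [-60.5, -152.8, 117.3, 26.2]
packstr [0.5028 0.3384 0.08  ] edges [24.5 36.3 23.1 37.6] [-65.6, -152.9, 117.5, 29.3]
tray [ 0.5004 -0.2857  0.018 ] edges [149.6 145.4 150.5 146.2] [-73.1, -163.0, 107.2, 16.6]
```

```bash
cat > ov.py <<'E'
from h import *
def box(img,s,c,yaw,x0,x1,y0,y1,z0,z1,col,k,o):
    a=np.radians(yaw);R=np.array([[np.cos(a),-np.sin(a)],[np.sin(a),np.cos(a)]])
    for z in {z0,z1}:
        X=[[*(np.array(c)+R@[x,y]),z] for x,y in((x0,y0),(x1,y0),(x1,y1),(x0,y1))]
        q=(proj(s,X)+.5-np.array(o))*k-.5
        cv2.polylines(img,[np.round(q*8).astype(int).reshape(-1,1,2)],True,col,1,cv2.LINE_AA,3)
def crop(s,o,w,h,k,items):
    im=cv2.resize(np.ascontiguousarray(s['pixels'][o[1]:o[1]+h,o[0]:o[0]+w]),None,fx=k,fy=k,interpolation=cv2.INTER_CUBIC)
    for c,yaw,b,col in items: box(im,s,c,yaw,*b,col,k,o)
    return im
E
python3 - <<'E'
from ov import *
t=dict(np.load('last_top.npz'));s=dict(np.load('last_scene.npz'))
dock=((.545,-.0366),19.4); pk=((.5029,.3384),27.5)
it=[(*dock,(-.0445,.086,-.0345,.0345,.1,.1),(0,255,255)),(*dock,(-.0355,.0355,-.0255,.0255,.1,.1),(0,255,0)),(*dock,(-.0625,.104,-.0525,.0525,.0,.004),(255,0,255)),
(*pk,(-.029,.029,-.019,.019,0,.08),(0,255,255))]
A=crop(t,(290,215),80,100,3,it);B=crop(s,(275,205),90,100,3,it);C=crop(t,(130,262),50,50,5,it);D=crop(s,(455,275),50,70,5,it)
c=np.zeros((660,520,3),np.uint8)
c[:300,:240]=A;c[:300,245:515]=B;c[305:555,:250]=C;c[305:655,255:505]=D
cv2.imwrite('pics/ov1.png',cv2.resize(c,None,fx=.9,fy=.9))
E
```

```text
(no output)
```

View pics/ov1.png

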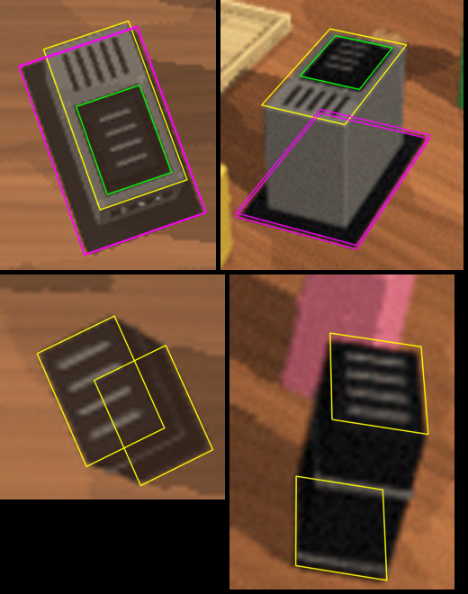

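>>> {"api": "drive_tool", "payload": {
  "steps": [
    [[0, 0, -50, 0, 0, 0], [0, 0, 0, 0, 0, 0]]
  ],
  "fingers": 0,
  "squeeze": 10
}}

```text
clock: 0.35
tcp_pos: [0.2454, -0.6312, 0.2525]
tool_rot: [0.983, 0.184, 0.001, 0.003]
wrist_force: [-0.4, -0.4, -0.4]
finger_gap: 0.0711
grip_force: 0.0
```

The overlay fits: the slot (green) lies on the mouth in both views and the black pack fits within a few mm. Moving above the charger.

>>> {"api": "drive_tool", "payload": {
  "steps": [
    [[45, -40.5, 0, 0, 0, 0], [45, -40.5, 0, 0, 0, 0], [45, -40.5, 0, 0, 0, 0], [45, -40.5, 0, 0, 0, 0], [45, -40.5, 0, 0, 0, 0], [45, -40.5, 0, 0, 0, 0], [45, -40.5, 0, 0, 0, 0], [45, -40.5, 0, 0, 0, 0], [45, -40.5, 0, 0, 0, 0], [45, -40.5, 0, 0, 0, 0], [44.5, -40.5, 0, 0, 0, 0], [0, 0, 0, 0, 0, 0.03]]
  ]
}}

```text
clock: 1.85
tcp_pos: [0.5449, -0.0288, 0.2478]
tool_rot: [0.985, 0.174, -0.0, -0.001]
wrist_force: [-0.9, -1.5, -0.6]
finger_gap: -0.0
grip_force: 0.0
```

>>> {"api": "drive_tool", "payload": {
  "steps": [
    [[0, 0, 30, 0, 0, 0], [0, 0, 30, 0, 0, 0], [0, 0, 30, 0, 0, 0], [0, 0, 20, 0, 0, 0], [0, 0, 0, 0, 0, 0]]
  ]
}}

```text
clock: 2.48
tcp_pos: [0.542, -0.0358, 0.1367]
tool_rot: [0.986, 0.169, -0.002, -0.0]
wrist_force: [-0.7, -0.8, 0.2]
finger_gap: 0.0
grip_force: 0.0
```

```bash
cat > st.py <<'E'
from h import *
import sys
from scipy.spatial.transform import Rotation as Ro
def go(x,y,yaw):
    st=manip.state();R=Ro.from_quat(st['tool_rot']).as_matrix();p=st['tcp_pos']
    t=np.degrees(np.arctan2(R[1,0],R[0,0])); d=R.T@np.array([x-p[0],y-p[1],0])*1000
    print('clock',st['clock'],'pos',p.round(4),'yaw',t.round(2),'tilt',R[:,2].round(4),'F',st['wrist_force'].round(1),'gap',st['finger_gap'],'\nmove mm',d.round(1),'turn z rad',np.radians(t-yaw).round(4),'j',st['joint_positions'].round(2))
if __name__=='__main__': go(*map(float,sys.argv[1:]))
E
python3 st.py .545 -.0366 19.4
```

```text
clock 2.475 pos [ 0.542  -0.0358  0.1367] yaw 19.45 tilt [-4.5e-03 -2.0e-04 -1.0e+00] F [-0.7 -0.8  0.2] gap 2.710934185179431e-05 
move mm [ 2.6  1.7 -0. ] turn z rad 0.0009 j [ 0.24  0.36 -0.35  1.91  0.15  0.9  -1.42]
```

>>> {"api": "drive_tool", "payload": {
  "steps": [
    [[2.5, 1.5, 12, 0, 0, 0], [0, 0, 12, 0, 0, 0], [0, 0, 0, 0, 0, 0]]
  ]
}}

```text
clock: 2.85
tcp_pos: [0.5462, -0.0354, 0.1137]
tool_rot: [0.986, 0.17, -0.001, -0.0]
wrist_force: [-0.0, -0.8, 0.3]
finger_gap: 0.0003
grip_force: 0.0
```

>>> {"api": "drive_tool", "payload": {
  "steps": [
    [[0, 0, 2, 0, 0, 0], [0, 0, 2, 0, 0, 0], [0, 0, 0, 0, 0, 0]]
  ]
}}

```text
clock: 3.22
tcp_pos: [0.5469, -0.0353, 0.1107]
tool_rot: [0.986, 0.17, 0.0, 0.0]
wrist_force: [0.1, -0.1, 0.1]
finger_gap: 0.0006
grip_force: 0.0
```

>>> {"api": "drive_tool", "payload": {
  "steps": [
    [[0, 0, 2, 0, 0, 0], [0, 0, 2, 0, 0, 0], [0, 0, 0, 0, 0, 0]]
  ]
}}

```text
clock: 3.6
tcp_pos: [0.5468, -0.0353, 0.1064]
tool_rot: [0.986, 0.17, -0.0, -0.0]
wrist_force: [-0.8, 0.2, -0.3]
finger_gap: 0.0003
grip_force: 0.0
```

>>> {"api": "drive_tool", "payload": {
  "steps": [
    [[0, 0, 2, 0, 0, 0], [0, 0, 2, 0, 0, 0], [0, 0, 0, 0, 0, 0]]
  ]
}}

```text
clock: 3.98
tcp_pos: [0.5468, -0.0353, 0.1024]
tool_rot: [0.986, 0.17, -0.0, -0.0]
wrist_force: [-0.4, 0.4, 0.9]
finger_gap: 0.0003
grip_force: 0.0
```

>>> {"api": "drive_tool", "payload": {
  "steps": [
    [[0, 0, 2, 0, 0, 0], [0, 0, 0, 0, 0, 0]]
  ]
}}

```text
clock: 4.22
tcp_pos: [0.5468, -0.0353, 0.1005]
tool_rot: [0.986, 0.17, -0.0, -0.0]
wrist_force: [-0.3, -0.2, 0.3]
finger_gap: 0.0007
grip_force: 0.0
```

>>> {"api": "drive_tool", "payload": {
  "steps": [
    [[0, 0, 2, 0, 0, 0], [0, 0, 0, 0, 0, 0]]
  ]
}}

```text
clock: 4.47
tcp_pos: [0.5468, -0.0353, 0.0985]
tool_rot: [0.986, 0.17, -0.0, -0.0]
wrist_force: [-0.4, -0.4, 0.3]
finger_gap: 0.0008
grip_force: 0.0
```

>>> {"api": "drive_tool", "payload": {
  "steps": [
    [[0, 0, 2, 0, 0, 0], [0, 0, 0, 0, 0, 0]]
  ]
}}

```text
clock: 4.72
tcp_pos: [0.5468, -0.0353, 0.0965]
tool_rot: [0.986, 0.17, -0.0, -0.0]
wrist_force: [0.5, -0.3, -0.1]
finger_gap: 0.0003
grip_force: 0.0
```

>>> {"api": "drive_tool", "payload": {
  "steps": [
    [[0, 0, 2, 0, 0, 0], [0, 0, 0, 0, 0, 0]]
  ]
}}

```text
clock: 4.97
tcp_pos: [0.5468, -0.0353, 0.0945]
tool_rot: [0.986, 0.17, -0.0, -0.0]
wrist_force: [-0.0, 0.4, -0.6]
finger_gap: 0.0004
grip_force: 0.0
```

No contact force where it is expected; look.

```bash
python3 - <<'E'
from h import *
s=snap('scene');t=snap('top')
f=lambda a,x,y,w,h,k:cv2.resize(a['pixels'][y:y+h,x:x+w],None,fx=k,fy=k,interpolation=cv2.INTER_CUBIC)
cv2.imwrite('pics/c2.png',np.hstack([f(s,265,140,110,150,4)[:600],f(t,280,190,90,150,4)]))
print(proj(s,[manip.state()['tcp_pos']]),manip.state()['wrist_force'])
E
```

```text
[[321.21102091 229.97067572]] [ 0.24821677  0.46032604 -0.2370121 ]
```

View pics/c2.png

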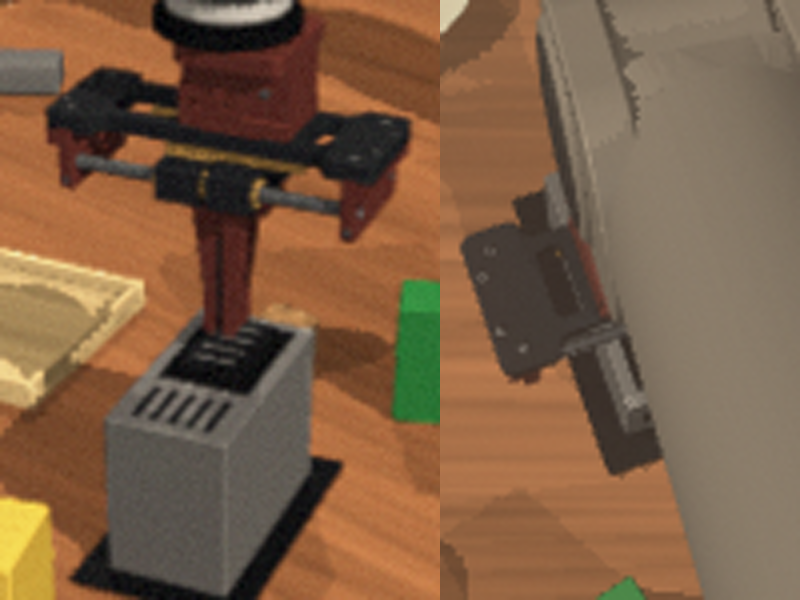

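Fingers sit over the slot with tips at about scene (322,224), while the reported TCP projects to (321,230). So the tips look about 10 mm higher than reported, still above the pack top. I'll go on slowly, watching force.

>>> {"api": "drive_tool", "payload": {
  "steps": [
    [[0, 0, 2, 0, 0, 0], [0, 0, 0, 0, 0, 0]]
  ]
}}

```text
clock: 5.32
tcp_pos: [0.5468, -0.0354, 0.0925]
tool_rot: [0.986, 0.17, -0.0, -0.0]
wrist_force: [-0.4, -0.1, -0.0]
finger_gap: 0.0007
grip_force: 0.0
```

>>> {"api": "drive_tool", "payload": {
  "steps": [
    [[0, 0, 2, 0, 0, 0], [0, 0, 0, 0, 0, 0]]
  ]
}}

```text
clock: 5.58
tcp_pos: [0.5468, -0.0353, 0.0905]
tool_rot: [0.986, 0.17, -0.0, -0.0]
wrist_force: [-0.1, -0.6, 0.7]
finger_gap: 0.0001
grip_force: 0.0
```

```bash
python3 - <<'E'
from h import *
s=dict(np.load('last_scene.npz'))
for z in (.09,.095,.1,.105,.11,.115): print(z,proj(s,[[.5468,-.0353,z]]).round(1))
st=manip.state();print(st['tau'].round(2),st['wrist_force'])
E
```

```text
0.09 [[321.3 231.8]]
0.095 [[321.3 229.8]]
0.1 [[321.3 227.8]]
0.105 [[321.3 225.8]]
0.11 [[321.3 223.9]]
0.115 [[321.3 221.9]]
[-1.000e-02 -4.857e+01 -2.800e+00 -2.171e+01 -0.000e+00 -9.000e-02
 -1.000e-02] [-0.07178267 -0.55176558  0.7045658 ]
```

>>> {"api": "drive_tool", "payload": {
  "steps": [
    [[0, 0, 2, 0, 0, 0], [0, 0, 0, 0, 0, 0]]
  ]
}}

```text
clock: 5.82
tcp_pos: [0.5468, -0.0353, 0.0885]
tool_rot: [0.986, 0.17, -0.0, -0.0]
wrist_force: [-1.3, -0.0, 0.3]
finger_gap: 0.0004
grip_force: 0.0
```

>>> {"api": "drive_tool", "payload": {
  "steps": [
    [[0, 0, 2, 0, 0, 0], [0, 0, 0, 0, 0, 0]]
  ]
}}

```text
clock: 6.08
tcp_pos: [0.5468, -0.0353, 0.0865]
tool_rot: [0.986, 0.17, -0.0, -0.0]
wrist_force: [-0.7, 0.1, 1.0]
finger_gap: 0.0005
grip_force: 0.0
```

```bash
python3 - <<'E'
from h import *
s=snap('scene')
f=lambda a,x,y,w,h,k:cv2.resize(a['pixels'][y:y+h,x:x+w],None,fx=k,fy=k,interpolation=cv2.INTER_CUBIC)
cv2.imwrite('pics/c3.png',f(s,290,190,60,60,10))
E
```

```text
(no output)
```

View pics/c3.png

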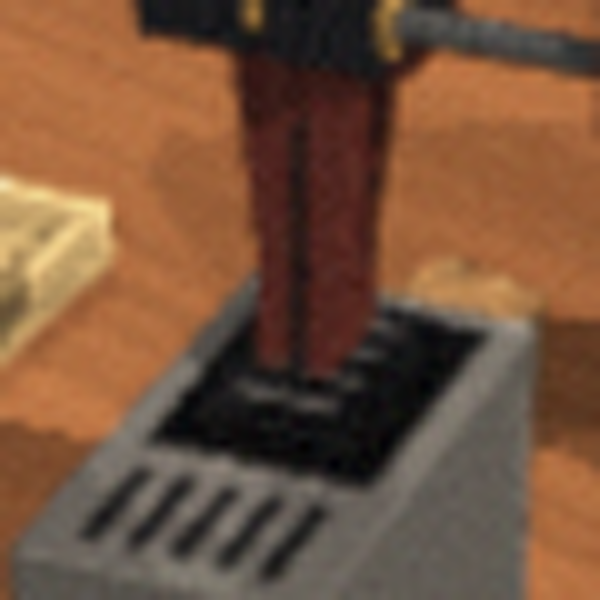

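Tips at about scene (321,227), still above or just at the pack top, with no contact force. Continue.

>>> {"api": "drive_tool", "payload": {
  "steps": [
    [[0, 0, 2, 0, 0, 0], [0, 0, 0, 0, 0, 0]]
  ]
}}

```text
clock: 6.38
tcp_pos: [0.5468, -0.0353, 0.0845]
tool_rot: [0.986, 0.17, -0.0, -0.0]
wrist_force: [0.7, 0.2, 0.3]
finger_gap: 0.0002
grip_force: 0.0
```

>>> {"api": "drive_tool", "payload": {
  "steps": [
    [[0, 0, 2, 0, 0, 0], [0, 0, 0, 0, 0, 0]]
  ]
}}

```text
clock: 6.62
tcp_pos: [0.547, -0.0353, 0.0827]
tool_rot: [0.986, 0.17, 0.0, 0.0]
wrist_force: [-1.1, 0.5, 0.7]
finger_gap: 0.0004
grip_force: 0.5
```

>>> {"api": "drive_tool", "payload": {
  "steps": [
    [[0, 0, 2, 0, 0, 0], [0, 0, 0, 0, 0, 0]]
  ]
}}

```text
clock: 6.88
tcp_pos: [0.5469, -0.0354, 0.0807]
tool_rot: [0.986, 0.17, -0.0, 0.0]
wrist_force: [-1.7, -0.6, 3.6]
finger_gap: 0.0004
grip_force: 1.8
```

Contact at reported z ≈ 0.082, so the real tips are about 20 mm above the reported TCP. I'll use that from here on. Continue pushing gently.

>>> {"api": "drive_tool", "payload": {
  "steps": [
    [[0, 0, 2, 0, 0, 0], [0, 0, 0, 0, 0, 0]]
  ]
}}

```text
clock: 7.12
tcp_pos: [0.5469, -0.0354, 0.0786]
tool_rot: [0.986, 0.17, -0.0, 0.0]
wrist_force: [-1.0, -0.7, 3.4]
finger_gap: 0.0005
grip_force: 1.9
```

>>> {"api": "drive_tool", "payload": {
  "steps": [
    [[0, 0, 2, 0, 0, 0], [0, 0, 0, 0, 0, 0]]
  ]
}}

```text
clock: 7.38
tcp_pos: [0.5469, -0.0353, 0.0765]
tool_rot: [0.986, 0.17, -0.0, -0.0]
wrist_force: [-1.4, 0.3, 3.8]
finger_gap: 0.0003
grip_force: 2.0
```

>>> {"api": "drive_tool", "payload": {
  "steps": [
    [[0, 0, 2, 0, 0, 0], [0, 0, 0, 0, 0, 0]]
  ]
}}

```text
clock: 7.62
tcp_pos: [0.5469, -0.0353, 0.0745]
tool_rot: [0.986, 0.17, -0.0, 0.0]
wrist_force: [-1.7, -0.5, 4.1]
finger_gap: 0.0004
grip_force: 2.0
```

>>> {"api": "drive_tool", "payload": {
  "steps": [
    [[0, 0, 1.5, 0, 0, 0], [0, 0, 0, 0, 0, 0]]
  ]
}}

```text
clock: 7.88
tcp_pos: [0.5469, -0.0353, 0.0731]
tool_rot: [0.986, 0.17, -0.0, -0.0]
wrist_force: [-0.9, -1.2, 4.1]
finger_gap: 0.0008
grip_force: 2.1
```

>>> {"api": "drive_tool", "payload": {
  "steps": [
    [[0, 0, 1, 0, 0, 0], [0, 0, 0, 0, 0, 0]]
  ]
}}

```text
clock: 8.12
tcp_pos: [0.547, -0.0353, 0.0721]
tool_rot: [0.986, 0.17, 0.0, 0.0]
wrist_force: [-1.1, -0.2, 3.1]
finger_gap: 0.0005
grip_force: 2.2
```

>>> {"api": "drive_tool", "payload": {
  "steps": [
    [[0, 0, 1, 0, 0, 0], [0, 0, 0, 0, 0, 0]]
  ]
}}

```text
clock: 8.38
tcp_pos: [0.5469, -0.0353, 0.0712]
tool_rot: [0.986, 0.17, -0.0, 0.0]
wrist_force: [-1.1, -0.1, 6.6]
finger_gap: 0.0003
grip_force: 2.9
```

>>> {"api": "drive_tool", "payload": {
  "steps": [
    [[0, 0, 1, 0, 0, 0], [0, 0, 0, 0, 0, 0]]
  ]
}}

```text
clock: 8.62
tcp_pos: [0.5469, -0.0354, 0.0705]
tool_rot: [0.986, 0.17, -0.0, 0.0]
wrist_force: [-2.8, -1.2, 9.0]
finger_gap: 0.0005
grip_force: 4.4
```

Stop reached (9 N). Let go and rise.

>>> {"api": "drive_tool", "payload": {
  "steps": [
    [[0, 0, -20, 0, 0, 0], [0, 0, -30, 0, 0, 0], [0, 0, -30, 0, 0, 0], [0, 0, -20, 0, 0, 0], [0, 0, 0, 0, 0, 0], [0, 0, 0, 0, 0, 0], [0, 0, 0, 0, 0, 0], [0, 0, 0, 0, 0, 0], [0, 0, 0, 0, 0, 0]]
  ],
  "fingers": 60
}}

```text
clock: 9.75
tcp_pos: [0.5468, -0.0353, 0.1698]
tool_rot: [0.986, 0.17, -0.0, -0.0]
wrist_force: [-0.2, -0.2, -0.0]
finger_gap: 0.06
grip_force: 0.0
```

```bash
python3 - <<'E'
from ov import *
s=snap('scene')
dock=((.545,-.0366),19.4)
it=[(*dock,(-.029,.029,-.019,.019,.13,.13),(0,255,255))]
st=manip.state();print(st['tcp_pos'],proj(s,[st['tcp_pos'],st['tcp_pos']+[0,0,.02]]))
A=crop(s,(265,110),110,130,4,it)
cv2.imwrite('pics/c4.png',A)
E
python3 st.py .545 -.0366 19.4
```

```text
[ 0.54683653 -0.03528606  0.16989486] [[321.35623692 199.16651446]
 [321.38372901 190.57489039]]
clock 9.8 pos [ 0.5468 -0.0353  0.1699] yaw 19.53 tilt [-4.e-04  1.e-04 -1.e+00] F [-1.   0.3 -0.7] gap 0.060189893500852694 
move mm [-2.2  0.6  0. ] turn z rad 0.0022 j [ 0.24  0.32 -0.36  1.87  0.14  0.97 -1.4 ]
```

View pics/c4.png

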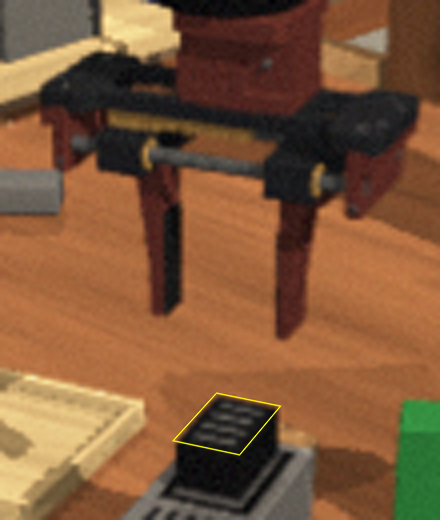

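Pack stands proud at z ≈ 0.13 under the yellow outline, and the finger tips straddle it. Descend and grip lightly.

>>> {"api": "drive_tool", "payload": {
  "steps": [
    [[-2, 0.5, 20, 0, 0, 0], [0, 0, 24, 0, 0, 0], [0, 0, 20, 0, 0, 0], [0, 0, 20, 0, 0, 0], [0, 0, 0, 0, 0, 0]]
  ]
}}

```text
clock: 10.42
tcp_pos: [0.544, -0.0365, 0.0849]
tool_rot: [0.986, 0.17, -0.001, -0.0]
wrist_force: [-0.7, 0.3, -0.2]
finger_gap: 0.0598
grip_force: 0.0
```

>>> {"api": "drive_tool", "payload": {
  "steps": [
    [[0, 0, 0, 0, 0, 0], [0, 0, 0, 0, 0, 0], [0, 0, 0, 0, 0, 0], [0, 0, 0, 0, 0, 0], [0, 0, 0, 0, 0, 0]]
  ],
  "fingers": 30,
  "squeeze": 10
}}

```text
clock: 11.05
tcp_pos: [0.5457, -0.0364, 0.0866]
tool_rot: [0.986, 0.17, 0.001, 0.0]
wrist_force: [0.4, 0.3, 2.8]
finger_gap: 0.0379
grip_force: 10.0
```

>>> {"api": "drive_tool", "payload": {
  "steps": [
    [[0, 0, -8, 0, 0, 0], [0, 0, -8, 0, 0, 0], [0, 0, 0, 0, 0, 0]]
  ],
  "squeeze": 14
}}

```text
clock: 11.42
tcp_pos: [0.5455, -0.0365, 0.1028]
tool_rot: [0.986, 0.169, 0.0, 0.0]
wrist_force: [0.5, 0.0, -2.8]
finger_gap: 0.0382
grip_force: 14.0
```

>>> {"api": "drive_tool", "payload": {
  "steps": [
    [[0, 0, -10, 0, 0, 0], [0, 0, -14, 0, 0, 0], [0, 0, -14, 0, 0, 0], [0, 0, -14, 0, 0, 0], [0, 0, -14, 0, 0, 0], [0, 0, -10, 0, 0, 0], [0, 0, 0, 0, 0, 0]]
  ],
  "squeeze": 18
}}

```text
clock: 12.3
tcp_pos: [0.5458, -0.0364, 0.1791]
tool_rot: [0.986, 0.17, 0.001, 0.0]
wrist_force: [-0.0, -0.5, -2.6]
finger_gap: 0.0379
grip_force: 18.0
```

```bash
python3 st.py .5004 -.2857 17
```

```text
clock 12.3 pos [ 0.5458 -0.0364  0.1791] yaw 19.52 tilt [ 1.6e-03 -1.0e-04 -1.0e+00] F [-0.  -0.5 -2.6] gap 0.03785730925607551 
move mm [-126.1  219.8   -0. ] turn z rad 0.0441 j [ 0.25  0.31 -0.36  1.87  0.13  0.98 -1.4 ]
```

>>> {"api": "drive_tool", "payload": {
  "steps": [
    [[-9, 16, 0, 0, 0, 0], [-18, 31.4, 0, 0, 0, 0], [-18, 31.4, 0, 0, 0, 0], [-18, 31.4, 0, 0, 0, 0.02], [-18, 31.4, 0, 0, 0, 0.02], [-18, 31.4, 0, 0, 0, 0], [-18, 31.4, 0, 0, 0, 0], [-9, 15.4, 0, 0, 0, 0], [0, 0, 0, 0, 0, 0], [0, 0, 0, 0, 0, 0]]
  ]
}}

```text
clock: 13.55
tcp_pos: [0.4961, -0.2832, 0.178]
tool_rot: [0.989, 0.151, 0.0, -0.001]
wrist_force: [0.6, -0.5, -2.9]
finger_gap: 0.0377
grip_force: 18.0
```

>>> {"api": "drive_tool", "payload": {
  "steps": [
    [[0, 0, 25, 0, 0, 0], [0, 0, 35, 0, 0, 0], [0, 0, 35, 0, 0, 0], [0, 0, 20, 0, 0, 0], [0, 0, 10, 0, 0, 0], [0, 0, 0, 0, 0, 0]]
  ]
}}

```text
clock: 14.3
tcp_pos: [0.496, -0.2838, 0.053]
tool_rot: [0.989, 0.151, -0.0, -0.0]
wrist_force: [0.3, 0.7, -2.1]
finger_gap: 0.0381
grip_force: 18.0
```

```bash
python3 st.py .5004 -.2857 17
```

```text
clock 14.3 pos [ 0.496  -0.2838  0.053 ] yaw 17.32 tilt [-4.e-04  7.e-04 -1.e+00] F [ 0.3  0.7 -2.1] gap 0.03805542186579374 
move mm [ 3.7  3.1 -0. ] turn z rad 0.0056 j [ 0.58  0.5  -0.22  1.91  0.15  0.75 -0.99]
```

>>> {"api": "drive_tool", "payload": {
  "steps": [
    [[0, 0, 3, 0, 0, 0], [0, 0, 3, 0, 0, 0], [0, 0, 2, 0, 0, 0], [0, 0, 0, 0, 0, 0]]
  ]
}}

```text
clock: 14.8
tcp_pos: [0.4956, -0.2849, 0.0452]
tool_rot: [0.989, 0.15, -0.0, 0.0]
wrist_force: [-0.2, 0.0, -1.9]
finger_gap: 0.0379
grip_force: 18.0
```

>>> {"api": "drive_tool", "payload": {
  "steps": [
    [[0, 0, 1, 0, 0, 0], [0, 0, 0, 0, 0, 0]]
  ]
}}

```text
clock: 15.05
tcp_pos: [0.4956, -0.2849, 0.0441]
tool_rot: [0.989, 0.15, -0.0, -0.0]
wrist_force: [-0.3, -0.8, -2.8]
finger_gap: 0.038
grip_force: 18.0
```

>>> {"api": "drive_tool", "payload": {
  "steps": [
    [[0, 0, 1, 0, 0, 0], [0, 0, 0, 0, 0, 0]]
  ]
}}

```text
clock: 15.3
tcp_pos: [0.4957, -0.2849, 0.0431]
tool_rot: [0.989, 0.15, -0.0, -0.0]
wrist_force: [0.1, -0.1, -1.9]
finger_gap: 0.0378
grip_force: 18.0
```

>>> {"api": "drive_tool", "payload": {
  "steps": [
    [[0, 0, 1, 0, 0, 0], [0, 0, 0, 0, 0, 0]]
  ]
}}

```text
clock: 15.55
tcp_pos: [0.4957, -0.2849, 0.0423]
tool_rot: [0.989, 0.15, 0.0, 0.0]
wrist_force: [-0.7, -0.2, -0.8]
finger_gap: 0.038
grip_force: 18.0
```

>>> {"api": "drive_tool", "payload": {
  "steps": [
    [[0, 0, 0.5, 0, 0, 0], [0, 0, 0, 0, 0, 0]]
  ]
}}

```text
clock: 15.8
tcp_pos: [0.4957, -0.2849, 0.0422]
tool_rot: [0.989, 0.15, 0.0, 0.0]
wrist_force: [-1.7, 1.3, 5.5]
finger_gap: 0.0379
grip_force: 18.0
```

>>> {"api": "drive_tool", "payload": {
  "steps": [
    [[0, 0, 0, 0, 0, 0], [0, 0, 0, 0, 0, 0], [0, 0, 0, 0, 0, 0], [0, 0, 0, 0, 0, 0]]
  ],
  "fingers": 60
}}

```text
clock: 16.3
tcp_pos: [0.4957, -0.2849, 0.0416]
tool_rot: [0.989, 0.15, 0.0, -0.0]
wrist_force: [-0.2, 0.5, -0.1]
finger_gap: 0.0597
grip_force: 0.0
```

>>> {"api": "drive_tool", "payload": {
  "steps": [
    [[0, 0, -10, 0, 0, 0], [0, 0, -25, 0, 0, 0], [0, 0, -40, 0, 0, 0], [0, 0, -40, 0, 0, 0], [0, 0, -20, 0, 0, 0]]
  ]
}}

```text
clock: 16.92
tcp_pos: [0.4968, -0.2853, 0.1799]
tool_rot: [0.989, 0.15, 0.002, 0.001]
wrist_force: [0.2, -1.0, -0.5]
finger_gap: 0.0598
grip_force: 0.0
```

```bash
python3 - <<'E'
from ov import *
s=snap('scene');t=snap('top')
pk=((.5029,.3384),27.5)
it=[((.4957,-.2849),17.3,(-.029,.029,-.019,.019,.006,.086),(0,255,255)),(*pk,(-.029,.029,-.019,.019,0,.08),(0,255,255))]
A=crop(s,(215,140),110,110,4,it)
B=crop(t,(135,265),45,45,7,[]);C=crop(s,(460,280),45,65,7,[])
c=np.zeros((560,770,3),np.uint8);c[:440,:440]=A;
c[0:315,445:760]=B; C=cv2.resize(C,None,fx=.5,fy=.5);
cv2.imwrite('pics/c5.png',c)
E
python3 st.py .503 .3384 27.5
```

```text
clock 17.025 pos [ 0.4974 -0.2856  0.1799] yaw 17.23 tilt [ 0.005  -0.0025 -1.    ] F [ 0.9 -0.8  1.2] gap 0.06021198992901435 
move mm [ 190.2 -594.3   -1.6] turn z rad -0.1793 j [ 0.6   0.34 -0.24  1.81  0.09  0.99 -0.94]
```

View pics/c5.png

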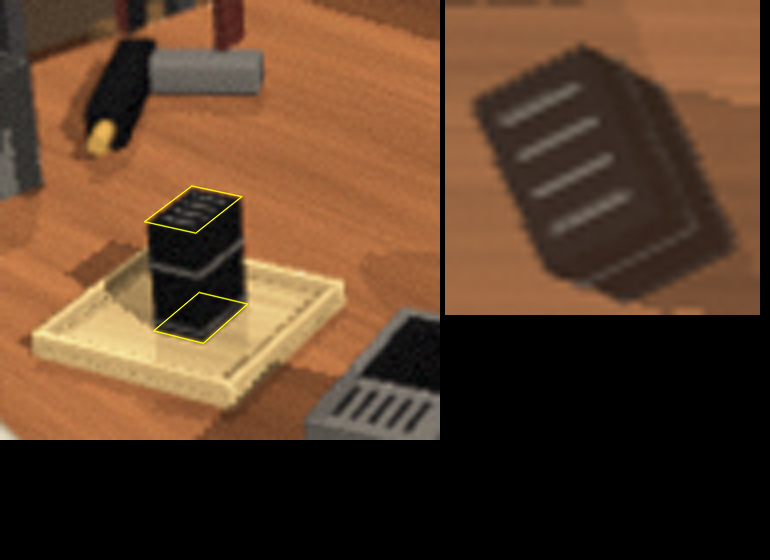

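Old pack stands upright in the tray (at crop 195,265, inside its walls). Next: refine the table pack by a silhouette fit in both views.

```bash
python3 - <<'E'
from h import *
from scipy.optimize import minimize
V=[]
for n,(x,y,w,h) in dict(top=(135,260,50,55),scene=(455,278,55,72)).items():
    s=dict(np.load('last_%s.npz'%n)); k=6
    im=cv2.resize(s['pixels'][y:y+h,x:x+w],None,fx=k,fy=k,interpolation=cv2.INTER_LINEAR).astype(int)
    sat=im[...,2]-im[...,0]; m=((im[...,2]<75)&(sat<28)).astype(np.uint8)
    m=cv2.morphologyEx(m,cv2.MORPH_CLOSE,np.ones((17,17))); m=cv2.morphologyEx(m,cv2.MORPH_OPEN,np.ones((13,13)))
    l=cv2.connectedComponentsWithStats(m)[1:3]; b=1+np.argmax(l[1][1:,4]); m=(l[0]==b).astype(np.uint8)
    V.append((n,s,m,(x,y),k))
def sil(p,v):
    n,s,m,o,k=v;a=p[2];R=np.array([[np.cos(a),-np.sin(a)],[np.sin(a),np.cos(a)]])
    X=[[*(p[:2]+R@[sx*.029,sy*.019]),z] for sx in(-1,1) for sy in(-1,1) for z in(0,.08)]
    q=((proj(s,X)+.5-np.array(o))*k-.5).astype(np.float32)
    r=np.zeros_like(m);cv2.fillConvexPoly(r,np.round(cv2.convexHull(q)*16).astype(int),1,shift=4);return r
def iou(p,v): r=sil(p,v);return (r&v[2]).sum()/(r|v[2]).sum()
p0=np.array([.503,.3384,np.radians(27.5)])
for vs in(V,V[:1],V[1:]):
    f=lambda d:-sum(iou(p0+d*[1e-3,1e-3,.02],v) for v in vs)
    r=minimize(f,np.zeros(3),method='Nelder-Mead',options=dict(initial_simplex=[[0,0,0],[4,0,0],[0,4,0],[0,0,3]]))
    p=p0+r.x*[1e-3,1e-3,.02];print([v[0] for v in vs],p[:2].round(4),np.degrees(p[2]).round(1),[iou(p,v).round(3) for v in V])
E
```

```text
['top', 'scene'] [0.5041 0.3385] 24.7 [np.float64(0.846), np.float64(0.933)]
['top'] [0.5035 0.3387] 36.3 [np.float64(0.87), np.float64(0.811)]
['scene'] [0.5078 0.3398] 24.4 [np.float64(0.803), np.float64(0.93)]
```

>>> {"api": "drive_tool", "payload": {
  "steps": [
    [[17.3, -54, 0, 0, 0, 0], [17.3, -54, 0, 0, 0, 0], [17.3, -54, 0, 0, 0, 0], [17.3, -54, 0, 0, 0, 0], [17.3, -54, 0, 0, 0, 0], [17.3, -54, 0, 0, 0, 0], [17.3, -54, 0, 0, 0, 0], [17.3, -54, 0, 0, 0, 0], [17.3, -54, 0, 0, 0, 0], [17.3, -54, 0, 0, 0, 0], [17.3, -54, 0, 0, 0, 0], [0, 0, 0, 0, 0, -0.17]]
  ]
}}

```text
clock: 18.52
tcp_pos: [0.4986, 0.3448, 0.1758]
tool_rot: [0.971, 0.239, -0.001, -0.002]
wrist_force: [-0.1, 0.3, -1.1]
finger_gap: 0.0601
grip_force: 0.0
```

>>> {"api": "drive_tool", "payload": {
  "steps": [
    [[0, 0, 25, 0, 0, 0], [0, 0, 25, 0, 0, 0], [0, 0, 0, 0, 0, 0], [0, 0, 0, 0, 0, 0]]
  ]
}}

```text
clock: 19.02
tcp_pos: [0.5015, 0.3391, 0.127]
tool_rot: [0.972, 0.233, 0.0, -0.0]
wrist_force: [0.0, 1.0, 0.2]
finger_gap: 0.0602
grip_force: 0.0
```

```bash
python3 - <<'E'
from ov import *
s=snap('scene');t=snap('top')
pk=((.504,.3385),27)
it=[(*pk,(-.029,.029,-.019,.019,0,.08),(0,255,255))]
A=crop(s,(440,210),80,140,4,it);B=crop(t,(100,230),110,90,4,it)
c=np.zeros((560,770,3),np.uint8);c[:,:320]=A;c[:360,325:765]=B
cv2.imwrite('pics/c6.png',c)
E
python3 st.py .504 .3385 27
```

```text
clock 19.125 pos [0.5019 0.3393 0.1277] yaw 26.97 tilt [ 0.0013  0.001  -1.    ] F [-1.2  0.7  0.9] gap 0.05988694712519158 
move mm [1.5 1.7 0. ] turn z rad -0.0006 j [-0.3   0.49 -0.53  1.77  0.29  0.96 -2.05]
```

View pics/c6.png

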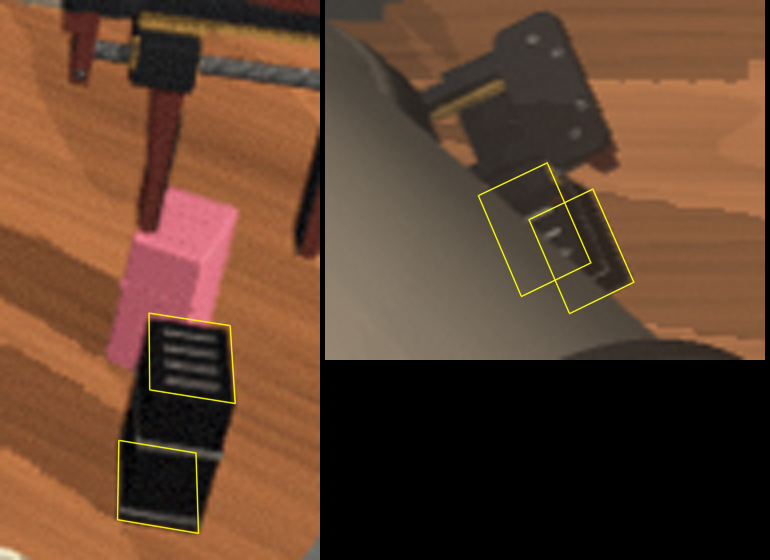

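Fingers straddle the black pack in line with its outline. Pink stands behind it (scene crop 175,270), clear of the fingers. Descend and grip.

>>> {"api": "drive_tool", "payload": {
  "steps": [
    [[1.5, 1.5, 25, 0, 0, 0], [0, 0, 30, 0, 0, 0], [0, 0, 20, 0, 0, 0], [0, 0, 14, 0, 0, 0], [0, 0, 0, 0, 0, 0]]
  ]
}}

```text
clock: 19.75
tcp_pos: [0.5031, 0.338, 0.037]
tool_rot: [0.972, 0.233, -0.001, 0.0]
wrist_force: [0.1, -0.0, -0.0]
finger_gap: 0.0602
grip_force: 0.0
```

>>> {"api": "drive_tool", "payload": {
  "steps": [
    [[0, 0, 0, 0, 0, 0], [0, 0, 0, 0, 0, 0], [0, 0, 0, 0, 0, 0], [0, 0, 0, 0, 0, 0], [0, 0, 0, 0, 0, 0]]
  ],
  "fingers": 30,
  "squeeze": 18
}}

```text
clock: 20.38
tcp_pos: [0.5039, 0.3386, 0.0384]
tool_rot: [0.972, 0.233, 0.001, -0.0]
wrist_force: [-0.3, 0.0, 5.2]
finger_gap: 0.038
grip_force: 17.9
```

>>> {"api": "drive_tool", "payload": {
  "steps": [
    [[0, 0, -15, 0, 0, 0], [0, 0, -25, 0, 0, 0], [0, 0, -30, 0, 0, 0], [0, 0, -30, 0, 0, 0], [0, 0, -30, 0, 0, 0], [0, 0, -10, 0, 0, 0], [0, 0, 0, 0, 0, 0.066], [0, 0, 0, 0, 0, 0.066], [0, 0, 0, 0, 0, 0], [0, 0, 0, 0, 0, 0]]
  ]
}}

```text
clock: 21.62
tcp_pos: [0.5031, 0.3379, 0.1771]
tool_rot: [0.986, 0.169, -0.001, 0.0]
wrist_force: [-0.6, -0.2, -2.7]
finger_gap: 0.0379
grip_force: 17.9
```

```bash
python3 st.py .545 -.0366 19.4
```

```text
clock 21.625 pos [0.5031 0.3379 0.1771] yaw 19.49 tilt [-1.e-03 -7.e-04 -1.e+00] F [-0.6 -0.2 -2.7] gap 0.03790281299654665 
move mm [-8.54e+01  3.67e+02  2.00e-01] turn z rad 0.0015 j [-0.3   0.44 -0.52  1.72  0.24  1.05 -2.13]
```

>>> {"api": "drive_tool", "payload": {
  "steps": [
    [[-5, 22, 0, 0, 0, 0], [-11, 46, 0, 0, 0, 0], [-11, 46, 0, 0, 0, 0], [-11, 46, 0, 0, 0, 0], [-11, 46, 0, 0, 0, 0], [-11, 46, 0, 0, 0, 0], [-11, 46, 0, 0, 0, 0], [-9, 46, 0, 0, 0, 0], [-5.5, 23, 0, 0, 0, 0], [0, 0, 0, 0, 0, 0], [0, 0, 0, 0, 0, 0], [0, 0, 0, 0, 0, 0]]
  ]
}}

```text
clock: 23.12
tcp_pos: [0.5446, -0.035, 0.1778]
tool_rot: [0.985, 0.17, 0.0, -0.0]
wrist_force: [0.3, 0.6, -2.7]
finger_gap: 0.038
grip_force: 17.9
```

```bash
python3 st.py .545 -.0366 19.4
python3 - <<'E'
from ov import *
s=snap('scene');st=manip.state();zb=st['tcp_pos'][2]-.0384
dock=((.545,-.0366),19.4)
it=[(st['tcp_pos'][:2],19.45,(-.029,.029,-.019,.019,zb,zb+.08),(0,255,255)),(*dock,(-.0355,.0355,-.0255,.0255,.1,.1),(0,255,0))]
cv2.imwrite('pics/c7.png',crop(s,(280,130),85,120,5,it))
E
```

```text
clock 23.125 pos [ 0.5446 -0.035   0.1778] yaw 19.54 tilt [ 1.e-04  4.e-04 -1.e+00] F [ 0.3  0.6 -2.7] gap 0.03795726731944499 
move mm [-0.2  1.7 -0. ] turn z rad 0.0025 j [ 0.28  0.32 -0.41  1.87  0.15  0.99 -1.42]
```

View pics/c7.png

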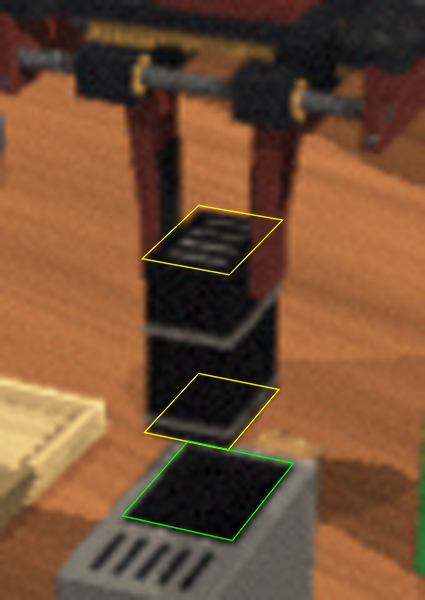

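Pack held upright and within about 1 mm of the predicted outline, over the mouth (green). Lowering in.

>>> {"api": "drive_tool", "payload": {
  "steps": [
    [[1, 1.5, 15, 0, 0, 0], [0, 0, 15, 0, 0, 0], [0, 0, 0, 0, 0, 0], [0, 0, 0, 0, 0, 0]]
  ],
  "squeeze": 14
}}

```text
clock: 23.68
tcp_pos: [0.5462, -0.0374, 0.1475]
tool_rot: [0.986, 0.169, -0.0, -0.0]
wrist_force: [-0.6, 0.0, -2.8]
finger_gap: 0.0378
grip_force: 13.9
```

>>> {"api": "drive_tool", "payload": {
  "steps": [
    [[0, 0, 4, 0, 0, 0], [0, 0, 4, 0, 0, 0], [0, 0, 0, 0, 0, 0]]
  ]
}}

```text
clock: 24.05
tcp_pos: [0.546, -0.0375, 0.1393]
tool_rot: [0.986, 0.169, -0.0, -0.0]
wrist_force: [-0.7, 0.3, -2.7]
finger_gap: 0.0381
grip_force: 13.9
```

>>> {"api": "drive_tool", "payload": {
  "steps": [
    [[0, 0, 3, 0, 0, 0], [0, 0, 3, 0, 0, 0], [0, 0, 0, 0, 0, 0]]
  ]
}}

```text
clock: 24.42
tcp_pos: [0.5462, -0.0374, 0.1335]
tool_rot: [0.986, 0.169, -0.0, -0.0]
wrist_force: [-0.2, -0.4, -2.4]
finger_gap: 0.0375
grip_force: 13.9
```

>>> {"api": "drive_tool", "payload": {
  "steps": [
    [[0, 0, 3, 0, 0, 0], [0, 0, 3, 0, 0, 0], [0, 0, 0, 0, 0, 0]]
  ]
}}

```text
clock: 24.8
tcp_pos: [0.5459, -0.0374, 0.1272]
tool_rot: [0.986, 0.169, -0.0, -0.0]
wrist_force: [-1.3, 0.5, -2.5]
finger_gap: 0.0376
grip_force: 13.9
```

```bash
python3 st.py .545 -.0366 19.4
```

```text
clock 24.8 pos [ 0.5459 -0.0374  0.1272] yaw 19.41 tilt [-8.e-04  1.e-04 -1.e+00] F [-1.3  0.5 -2.5] gap 0.037594810139118646 
move mm [-0.6 -1.   0. ] turn z rad 0.0002 j [ 0.27  0.38 -0.39  1.91  0.18  0.89 -1.44]
```

>>> {"api": "drive_tool", "payload": {
  "steps": [
    [[0, -0.5, 5, 0, 0, 0], [0, 0, 5, 0, 0, 0], [0, 0, 5, 0, 0, 0], [0, 0, 0, 0, 0, 0]]
  ]
}}

```text
clock: 25.3
tcp_pos: [0.5457, -0.0371, 0.1121]
tool_rot: [0.986, 0.169, -0.001, -0.0]
wrist_force: [-0.6, 0.4, -3.3]
finger_gap: 0.038
grip_force: 13.9
```

>>> {"api": "drive_tool", "payload": {
  "steps": [
    [[0, 0, 5, 0, 0, 0], [0, 0, 5, 0, 0, 0], [0, 0, 5, 0, 0, 0], [0, 0, 0, 0, 0, 0]]
  ]
}}

```text
clock: 25.8
tcp_pos: [0.5457, -0.037, 0.0971]
tool_rot: [0.986, 0.169, -0.0, -0.0]
wrist_force: [-0.6, -0.2, -2.7]
finger_gap: 0.0383
grip_force: 13.9
```

>>> {"api": "drive_tool", "payload": {
  "steps": [
    [[0, 0, 3, 0, 0, 0], [0, 0, 3, 0, 0, 0], [0, 0, 0, 0, 0, 0]]
  ]
}}

```text
clock: 26.18
tcp_pos: [0.5459, -0.037, 0.0914]
tool_rot: [0.986, 0.169, -0.0, -0.0]
wrist_force: [0.6, -0.5, -2.9]
finger_gap: 0.038
grip_force: 13.9
```

>>> {"api": "drive_tool", "payload": {
  "steps": [
    [[0, 0, 2, 0, 0, 0], [0, 0, 1, 0, 0, 0], [0, 0, 0, 0, 0, 0]]
  ]
}}

```text
clock: 26.55
tcp_pos: [0.5462, -0.037, 0.089]
tool_rot: [0.986, 0.169, 0.0, 0.0]
wrist_force: [-1.6, 0.4, 1.5]
finger_gap: 0.0382
grip_force: 13.9
```

>>> {"api": "drive_tool", "payload": {
  "steps": [
    [[0, 0, 1, 0, 0, 0], [0, 0, 0, 0, 0, 0]]
  ]
}}

```text
clock: 26.8
tcp_pos: [0.5462, -0.037, 0.0878]
tool_rot: [0.986, 0.169, 0.0, 0.0]
wrist_force: [-1.8, -0.6, 1.7]
finger_gap: 0.0382
grip_force: 13.9
```

On the lift. Open, rise, close the fingers, and push from above.

>>> {"api": "drive_tool", "payload": {
  "steps": [
    [[0, 0, 0, 0, 0, 0], [0, 0, 0, 0, 0, 0], [0, 0, 0, 0, 0, 0], [0, 0, 0, 0, 0, 0]]
  ],
  "fingers": 60
}}

```text
clock: 27.3
tcp_pos: [0.5461, -0.037, 0.0876]
tool_rot: [0.986, 0.169, 0.0, 0.0]
wrist_force: [-0.4, 0.5, 0.0]
finger_gap: 0.0597
grip_force: 0.0
```

>>> {"api": "drive_tool", "payload": {
  "steps": [
    [[0, 0, -12, 0, 0, 0], [0, 0, -20, 0, 0, 0], [0, 0, -13, 0, 0, 0], [0, 0, 0, 0, 0, 0]]
  ]
}}

```text
clock: 27.8
tcp_pos: [0.547, -0.037, 0.134]
tool_rot: [0.986, 0.169, 0.001, 0.0]
wrist_force: [-0.2, 0.4, -0.6]
finger_gap: 0.0598
grip_force: 0.0
```

>>> {"api": "drive_tool", "payload": {
  "steps": [
    [[0, 0, 0, 0, 0, 0], [0, 0, 0, 0, 0, 0], [0, 0, 0, 0, 0, 0], [0, 0, 0, 0, 0, 0], [0, 0, 0, 0, 0, 0], [0, 0, 0, 0, 0, 0]]
  ],
  "fingers": 0
}}

```text
clock: 28.55
tcp_pos: [0.5461, -0.037, 0.1326]
tool_rot: [0.986, 0.169, 0.0, -0.0]
wrist_force: [-0.4, 0.7, 0.1]
finger_gap: 0.0035
grip_force: 0.0
```

>>> {"api": "drive_tool", "payload": {
  "steps": [
    [[0, 0, 9, 0, 0, 0], [0, 0, 8, 0, 0, 0], [0, 0, 0, 0, 0, 0]]
  ]
}}

```text
clock: 28.92
tcp_pos: [0.5453, -0.037, 0.1146]
tool_rot: [0.986, 0.169, -0.001, -0.0]
wrist_force: [0.3, 0.5, -0.1]
finger_gap: 0.0006
grip_force: 0.0
```

>>> {"api": "drive_tool", "payload": {
  "steps": [
    [[0, 0, 3, 0, 0, 0], [0, 0, 3, 0, 0, 0], [0, 0, 3, 0, 0, 0], [0, 0, 0, 0, 0, 0]]
  ]
}}

```text
clock: 29.42
tcp_pos: [0.5462, -0.0369, 0.1067]
tool_rot: [0.986, 0.169, 0.0, 0.0]
wrist_force: [-1.2, 0.1, 1.9]
finger_gap: 0.0007
grip_force: 0.8
```

>>> {"api": "drive_tool", "payload": {
  "steps": [
    [[0, 0, 2, 0, 0, 0], [0, 0, 2, 0, 0, 0], [0, 0, 2, 0, 0, 0], [0, 0, 2, 0, 0, 0], [0, 0, 2, 0, 0, 0], [0, 0, 0, 0, 0, 0]]
  ]
}}

```text
clock: 30.18
tcp_pos: [0.5462, -0.037, 0.0965]
tool_rot: [0.986, 0.169, 0.0, -0.0]
wrist_force: [-1.0, 0.4, 2.2]
finger_gap: 0.0005
grip_force: 1.1
```

>>> {"api": "drive_tool", "payload": {
  "steps": [
    [[0, 0, 2, 0, 0, 0], [0, 0, 2, 0, 0, 0], [0, 0, 2, 0, 0, 0], [0, 0, 2, 0, 0, 0], [0, 0, 2, 0, 0, 0], [0, 0, 0, 0, 0, 0]]
  ]
}}

```text
clock: 30.92
tcp_pos: [0.5461, -0.037, 0.0865]
tool_rot: [0.986, 0.169, 0.0, -0.0]
wrist_force: [0.0, -0.1, 2.8]
finger_gap: 0.0002
grip_force: 1.4
```

>>> {"api": "drive_tool", "payload": {
  "steps": [
    [[0, 0, 2, 0, 0, 0], [0, 0, 2, 0, 0, 0], [0, 0, 2, 0, 0, 0], [0, 0, 0, 0, 0, 0]]
  ]
}}

```text
clock: 31.42
tcp_pos: [0.5461, -0.037, 0.0805]
tool_rot: [0.986, 0.169, 0.0, -0.0]
wrist_force: [0.7, 0.7, 3.2]
finger_gap: 0.0005
grip_force: 1.6
```

>>> {"api": "drive_tool", "payload": {
  "steps": [
    [[0, 0, 2, 0, 0, 0], [0, 0, 2, 0, 0, 0], [0, 0, 2, 0, 0, 0], [0, 0, 1.5, 0, 0, 0], [0, 0, 0, 0, 0, 0]]
  ]
}}

```text
clock: 32.05
tcp_pos: [0.5461, -0.037, 0.073]
tool_rot: [0.986, 0.169, 0.0, -0.0]
wrist_force: [-0.1, -0.5, 3.6]
finger_gap: 0.0007
grip_force: 1.8
```

>>> {"api": "drive_tool", "payload": {
  "steps": [
    [[0, 0, 1, 0, 0, 0], [0, 0, 0, 0, 0, 0]]
  ]
}}

```text
clock: 32.3
tcp_pos: [0.5461, -0.037, 0.0721]
tool_rot: [0.986, 0.169, 0.0, 0.0]
wrist_force: [1.0, 0.2, 4.0]
finger_gap: 0.0007
grip_force: 1.9
```

>>> {"api": "drive_tool", "payload": {
  "steps": [
    [[0, 0, 1, 0, 0, 0], [0, 0, 0, 0, 0, 0]]
  ]
}}

```text
clock: 32.55
tcp_pos: [0.5461, -0.037, 0.0712]
tool_rot: [0.986, 0.169, 0.0, 0.0]
wrist_force: [0.1, -0.9, 4.7]
finger_gap: 0.0004
grip_force: 2.4
```

>>> {"api": "drive_tool", "payload": {
  "steps": [
    [[0, 0, 0.5, 0, 0, 0], [0, 0, 0, 0, 0, 0]]
  ]
}}

```text
clock: 32.8
tcp_pos: [0.5461, -0.037, 0.0708]
tool_rot: [0.986, 0.169, 0.0, 0.0]
wrist_force: [0.2, -0.1, 6.0]
finger_gap: 0.0007
grip_force: 3.0
```

>>> {"api": "drive_tool", "payload": {
  "steps": [
    [[0, 0, 1, 0, 0, 0], [0, 0, 0, 0, 0, 0]]
  ]
}}

```text
clock: 33.05
tcp_pos: [0.546, -0.0371, 0.07]
tool_rot: [0.986, 0.169, -0.0, 0.0]
wrist_force: [-1.9, -1.0, 8.3]
finger_gap: 0.0005
grip_force: 4.3
```

>>> {"api": "drive_tool", "payload": {
  "steps": [
    [[0, 0, -10, 0, 0, 0], [0, 0, -30, 0, 0, 0], [0, 0, -50, 0, 0, 0], [0, 0, -40, 0, 0, 0], [0, 0, 0, 0, 0, 0], [0, 0, 0, 0, 0, 0], [0, 0, 0, 0, 0, 0], [0, 0, 0, 0, 0, 0], [0, 0, 0, 0, 0, 0], [0, 0, 0, 0, 0, 0]]
  ]
}}

```text
clock: 34.3
tcp_pos: [0.546, -0.037, 0.1994]
tool_rot: [0.986, 0.169, -0.0, -0.0]
wrist_force: [-0.1, 0.8, -0.5]
finger_gap: 0.0004
grip_force: 0.0
```

```bash
python3 - <<'E'
from ov import *
s=snap('scene')
dock=((.545,-.0366),19.4)
it=[(*dock,(-.029,.029,-.019,.019,.102,.102),(0,255,255))]
A=crop(s,(215,140),160,150,4,it);cv2.imwrite('pics/c8.png',A)
E
```

```text
(no output)
```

View pics/c8.png

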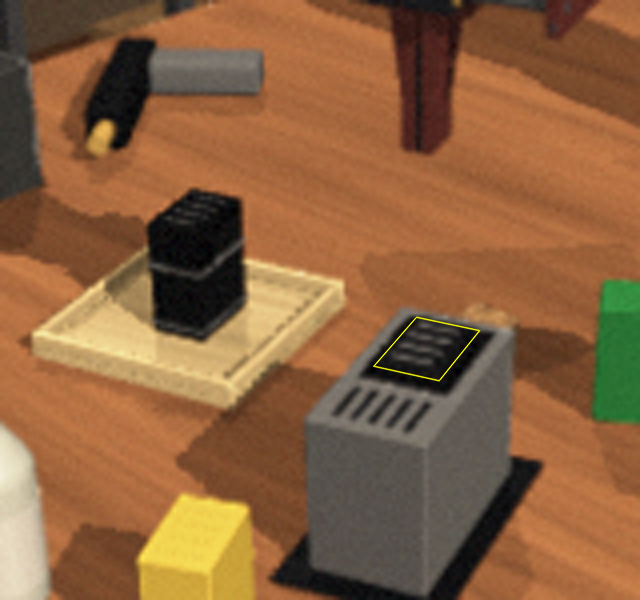

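The new pack is flush in the slot (crop 427,350), the old one is upright in the tray (197,265), and the gripper is clear. Handing in.

```bash
python3 -c "
from rig import manip
print(manip.close_job())"
```

```text
the job is handed in; nothing more can be done
None
```

The packs are swapped and the job is handed in, with no verdict returned: the last picture shows the old pack upright in the tray and the new one caught flush in the charger's slot; highest push reading was 9 N at the wrist.

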